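Stamp the tube block's label and hold its holder home behind the lip

ROBOT

A 6-joint arm with a two-finger parallel gripper is mounted at the origin on the work surface. World frame = base frame: x ahead of the robot, y to its left, z up, the work surface at z = 0. Lengths are in mm, angles in rad, forces in N, time in s.
With the tool pointing down it reaches from about 350 to 850 mm from the base axis. Payload 8.1 kg.
Tool frame: the origin (TCP) lies between the finger pads; the fingertips stand 25 mm ahead of it and the grasp point (between the pads) lies 6 mm ahead of it; z points along the fingers, x is the direction in which the jaws open and shut, and the axes are right-handed (so a half turn about z gives the same grasp; the last joint's range is limited). The gripper opens to 85 mm and grips with 20 to 120 N. Pads are 22 mm wide; open, the fingers measure 114 mm over their backs; the gripper's body (76 mm by 85 mm) begins 54 mm behind the grasp point. The pads swing forward as they close: fully open they stand 13 mm farther back than shut.
Start: joints at [1.041, 0.13, 1.488, -0, 1.523, -0.085], TCP at [258.146, 541.632, 221.392] pointing down, gripper open.
Joint ranges: [-2.96, 2.96], [-0.89, 2.26], [0.02, 2.5], [-1.34, 4.48], [0, 2.73], [-2.66, 2.66]. Speed limits (rad/s): [2.39, 2.39, 2.79, 3.14, 3.14, 3.14].

INTERFACE

Orientations are given as a 3x3 rotation matrix whose columns are the frame's x, y, z axes.
In Python, from station import r gives the robot as it stands. Calls block until the motion is done:
- r.move_to(position, orientation): joint-space move of the TCP to a pose.
- r.move_linear(position, rot=None, v=150, until_force=None): straight line of the TCP; rot=None keeps the orientation; v is the mean speed in mm/s. With until_force (N) it stops when the force on the tool has changed by that much, and returns True; else False.
- r.set_joints(angles): joint-space move.
- r.open_gripper() and r.close(squeeze=None): open the fingers fully, or close them until they stop; squeeze is the grip in N (None keeps the last).
- r.wait(seconds).
- r.ik(position, orientation): joint angles nearest the present ones, or None.
- r.get_image(name): name is "scene" or "top"; returns (picture, depth): 480x640x3 uint8, red, green, blue; 480x640 float32, mm along the optical axis (not along the pixel's ray), 0 where there is no reading.
- r.get_calibration(name): a dict with "intrinsics" (3x3 intrinsics, pixels), "extrinsics" (4x4, takes a point from world to camera coordinates). Camera axes: x right, y down, z forward; pixel columns grow to the right and rows downward; lengths in mm; the calibration is good to about 2 mm. A picture is of the moment at which its call begins. get_calibration takes no time and is no camera call.
A pose or a line that the arm cannot do raises r.PlanningError and nothing moves.
- r.job_done(): hands the job in, once; it reports no verdict.
Readings, each from a call of its own:
- r.read_t(): time.
- r.read_joint_positions(): joint angles.
- r.read_qvel(): joint speeds.
- r.read_tau(): joint torques, N m.
- r.read_tool_pos(): TCP position.
- r.read_tool_rot(): TCP orientation.
- r.read_force(): force on the tool from outside, world axes, zero at the start.
- r.read_torque(): the same for the moment, N m.
- r.read_width(): opening from 0.0 (shut) to 1.0 (fully open).
Only numpy, scipy, OpenCV 4.12 (cv2) and the standard library are available. Lean on these libraries where they do the work, as an engineer would, in place of code of your own. Each camera call takes 0.05 s, during which the arm holds its last target. There are 200 camera calls.

TASK

Date the label while its holder lies in the stamping stand: press the stamp's plunger head all the way down to its stop and let it rise again. Then draw the label holder out from under the stamp, lay it flat on the bench in front of the tube block and push it nose first, straight, behind the block's lip, against the spring bar hidden there, until it is fully home. The spring pushes it out again, so finish while still holding it pressed home with the gripper; leave the bottle, jar and tip box where they are.

Things in the scene. Friction and masses are not known exactly. Their poses are not given: they have to be found in the camera images.
- plunger_head (a point): Centre of the top face of the stamp's plunger head: a round black knob 38 mm across, 12 mm thick, 117 mm above the bench when up, over the middle of a cream bridge. x axis: from the open end of the stand towards the bridge; z up. A 24 mm round foot under the plunger hangs 13 mm above the label when up.
- plunger (a joint): stroke of the stamp's plunger in m: 0 up, 0.012 at its stop. Spring: 3 N at the top of the stroke, 7 N at the stop, then rigid; it rises by itself when let go.
- stamp: The fixed stamping stand: steel base plate 145 (x) x 116 (y) x 5 mm; origin at the centre of its underside, x axis as for plunger_head. The bridge (28 mm along x, 116 mm wide along y, top 80 mm above the bench) and plunger stand 48 mm ahead (+x) of the origin. The label holder starts lying on the base plate, its nose under the bridge, its grip at the open end.
- holder_grip (a point): Centre of the label holder's upright grip: a grey plastic block 12 mm (x) by 40 mm (y) by 40 mm high on the tail end of its flat plate. This point is 26 mm above the plate's underside and 120 mm behind its nose edge. x axis: from grip to nose; z up. Pull the holder 50 mm along its -x to clear the stamp's foot and bridge before lifting.
- holder_nose (a point): Middle of the label holder's nose, the leading 70 mm edge of its grey plate (white label on top), half-way up its thickness. The plate is 130 mm (x) by 70 mm (y) by 6 mm; the holder weighs about 80 g. Axes as for holder_grip.
- lip (a point): Point on the bench (height 0) below the middle of the front edge of the tube block's lip. x axis: straight in behind the lip, the push direction; y along the lip; z up. The lip is an aluminium strip 127 mm long, underside 13 mm and top 18 mm above the bench, 40 mm deep. The sprung bar waits 20 mm in from the edge; with the nose 30 mm in, the holder is home.
- tube_block: The fixed tube block: dark, 127 mm (y) by 85 mm (x), 50 mm high, small clear tubes up to 67 mm; its front is 41 mm behind the lip's edge. Origin and axes as for lip. The opening under the lip is 84 mm wide between two cheeks, with guide wings flaring outwards 19 mm in front of the lip's edge.
- press_bar (a joint): travel in m of the steel bar hidden behind the lip: 0 as it waits, 0.010 at its stop, where the holder is fully home. Spring: 4 N at first touch, 8.5 N at the stop, then rigid. It pushes the holder back out when let go.
- reagent: bystander: bottle 48 mm across, 110 mm high; origin at the centre of its underside.
- jar: bystander: jar 56 mm across, 70 mm high; origin at the centre of its underside.
- tip_box: bystander: tip box 87 x 122 mm, 62 mm high; origin at the centre of its underside.
Not all that is in view belongs to the job. What is shaped like the part that bears holder_grip but red or yellow is not meant.

How it is judged:
By the outcome, as a careful person would: the job done as asked, in the order asked, and still so for the second after the job is handed in, while the arm keeps its last pose, push and grip.
It also fails if it takes over 58 s, if anything falls off the work surface, if the arm or the gripper's body presses on something with over 40 N, if the wrist force passes 120 N, or if a joint passes its speed limit or range.

## Working session

There is one attempt and no reset: what is moved stays moved. The work goes in short steps, each a Python script; the robot and the scene stay as the last script left them, time stands still between calls to the robot, and variables do not carry over. Pictures are saved under pics/ and viewed, about 8 in all and at most 12, crops included, and the job is handed in when it is done.

```bash
mkdir -p pics
cat > h.py <<'E'
import numpy as np, cv2
from station import r
def snap(n):
    im,d=r.get_image(n); c=r.get_calibration(n)
    np.savez(f'{n}.npz',im=im,d=d,K=c['intrinsics'],E=c['extrinsics'])
    return im,d,np.array(c['intrinsics']),np.array(c['extrinsics'])
def cloud(d,K,E):
    v,u=np.mgrid[:d.shape[0],:d.shape[1]]
    p=np.stack([(u-K[0,2])/K[0,0]*d,(v-K[1,2])/K[1,1]*d,d],-1)
    return (p-E[:3,3])@E[:3,:3]   # world
E
python3 - <<'E'
from h import *
for n in('scene','top'):
    im,d,K,E=snap(n); cv2.imwrite(f'pics/{n}0.png',im[...,::-1]); print(n,K.round(1).tolist(),E.round(3).tolist())
E
```

```text
scene [[484.4, 0.0, 321.5], [0.0, 484.4, 240.7], [0.0, 0.0, 1.0]] [[0.277, 0.961, -0.002, -143.598], [0.837, -0.243, -0.491, -426.219], [-0.472, 0.134, -0.871, 1436.833], [0.0, 0.0, 0.0, 1.0]]
top [[465.3, 0.0, 319.2], [0.0, 465.3, 236.5], [0.0, 0.0, 1.0]] [[0.024, -1.0, -0.006, -5.37], [-0.983, -0.022, -0.185, 573.883], [0.185, 0.011, -0.983, 1047.791], [0.0, 0.0, 0.0, 1.0]]
```

View pics/scene0.png

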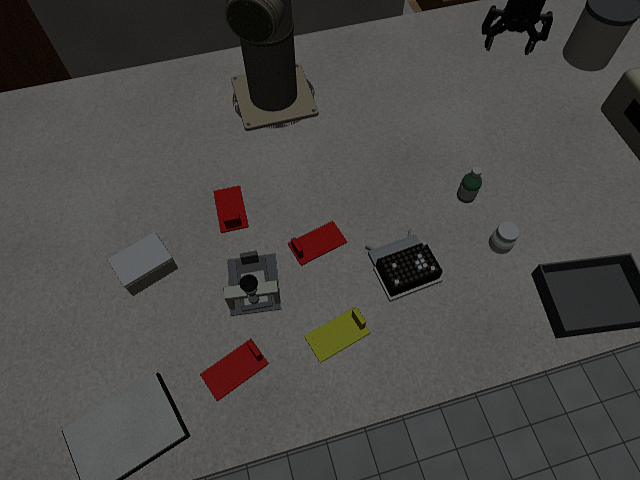

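View pics/top0.png

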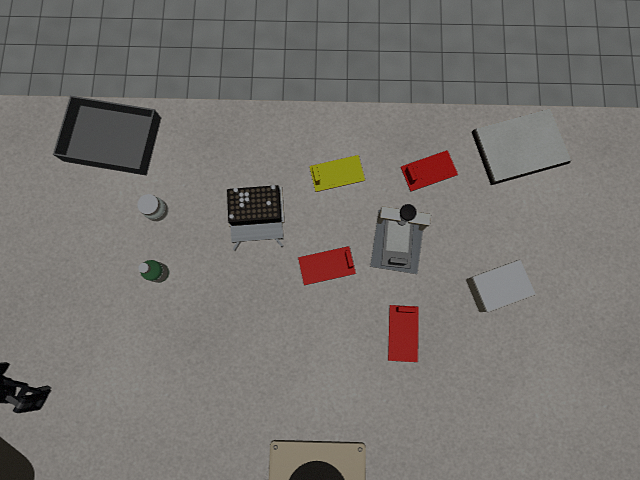

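The target is the grey holder in the stamp, with its grip at about top (397,260) and scene (249,257). The possible mix-ups, in top-view pixels, are:
- red holders at (403,333), (327,266) and (430,170)
- a yellow holder at (338,173)

The plunger knob is at top (408,212). The block's lip is at top (257,232) and faces the robot. Next I'll measure with depth and check a close crop.

```bash
cat > m.py <<'E'
from h import *
out=[]
for n,rois in (('top',dict(stamp=(360,195,440,280),block=(220,175,295,260))),('scene',dict(stamp=(215,240,290,320),block=(355,225,450,305)))):
    z=np.load(n+'.npz'); im,d,K,E=z['im'],z['d'],z['K'],z['E']; P=cloud(d,K,E)
    for k,(a,b,c,e) in rois.items():
        p=P[b:e,a:c].reshape(-1,3); g=im[b:e,a:c].reshape(-1,3).max(1); ok=d[b:e,a:c].ravel()>0
        out.append(cv2.resize(im[b:e,a:c],(400,300),interpolation=cv2.INTER_CUBIC))
        print(n,k,'z hist',np.histogram(p[ok,2],np.arange(-5,130,5))[0].tolist())
        bands=dict(base=(3,8),grip=(45,56),bridge=(74,86),knob=(108,125)) if k=='stamp' else dict(lip=(14,22),top=(46,55))
        for bn,(lo,hi) in bands.items():
            s=ok&(p[:,2]>lo)&(p[:,2]<hi)
            if s.sum()<6: print(bn,'few',s.sum()); continue
            q=p[s]; R=cv2.minAreaRect(q[:,:2].astype(np.float32))
            print('  ',bn,s.sum(),'mean',q.mean(0).round(1),'rect',np.round(R[0],1),np.round(R[1],1),round(R[2],1))
cv2.imwrite('pics/crops.png',np.vstack([np.hstack(out[:2]),np.hstack(out[2:])])[...,::-1])
E
python3 m.py
```

```text
top stamp z hist [2357, 1880, 850, 645, 29, 15, 25, 37, 9, 16, 57, 44, 3, 5, 21, 32, 293, 130, 4, 0, 0, 0, 4, 74, 136, 8]
   base 965 mean [ 562.2 -182.6    5.1] rect [ 588.2 -190.7] [211.5 195.5] 1.2
   grip 102 mean [ 536.7 -177.3   49.7] rect [ 571.1 -173.3] [116.7 109.7] 71.0
   bridge 436 mean [ 622.4 -189.9   79. ] rect [ 623.4 -191.9] [116.1  29.2] 81.9
   knob 220 mean [ 622.7 -191.1  115.9] rect [ 623.5 -191.8] [35.1 35.5] 47.4
top block z hist [1974, 1322, 68, 230, 661, 111, 34, 31, 24, 69, 954, 635, 19, 45, 96, 5, 0, 0, 0, 0, 0, 0, 0, 0, 0, 0]
   lip 833 mean [590.  162.6  17.5] rect [622.1 164.5] [137.4 131. ] 3.4
   top 1534 mean [650.2 167.1  49.6] rect [652.  168.5] [ 85.6 127.1] 6.3
scene stamp z hist [1200, 2100, 738, 646, 58, 28, 40, 75, 46, 28, 47, 66, 18, 9, 34, 41, 250, 275, 22, 1, 0, 0, 9, 44, 192, 9]
   base 998 mean [ 572.4 -178.4    5.1] rect [ 561.6 -186.1] [180.2 210.4] 75.7
   grip 117 mean [ 544.2 -181.4   50.4] rect [ 577.  -182.7] [114.5 122.2] 81.4
   bridge 543 mean [ 627.4 -190.2   80.1] rect [ 625.1 -190.4] [115.3  30.5] 81.5
   knob 252 mean [ 626.7 -190.4  116.7] rect [ 625.2 -191.2] [36.8 36.3] 29.8
scene block z hist [1434, 2867, 171, 293, 467, 215, 64, 55, 59, 72, 522, 1100, 60, 36, 128, 17, 0, 0, 0, 0, 0, 0, 0, 0, 0, 0]
   lip 684 mean [605.  158.8  18.3] rect [628.8 164.9] [150.7 133.6] 6.0
   top 1599 mean [655.  166.4  50.8] rect [653.8 169.9] [ 86.  127.7] 5.1
```

View pics/crops.png

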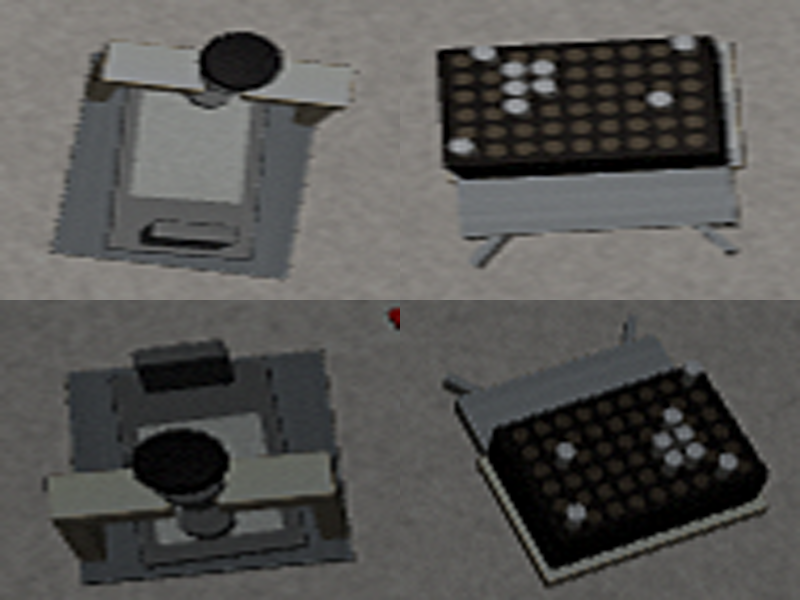

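The crops confirm the grey holder with the white label in the stamp, with its grip at the open end, and the lip facing the robot with its two wings. Next I'll get the grip and lip in their local frames.

Run:
```python
from h import *
def fr(o,deg):
    a=np.radians(deg); return np.array(o),np.array([[np.cos(a),np.sin(a)],[-np.sin(a),np.cos(a)]])
pc=lambda v:np.percentile(v,[1,5,50,95,99]).round(1)
for n in('top','scene'):
    z=np.load(n+'.npz'); P=cloud(z['d'],z['K'],z['E']).reshape(-1,3); P=P[z['d'].ravel()>0]
    o,R=fr((576.9,-184.7),-8.2); q=(P[:,:2]-o)@R.T
    s=(q[:,0]>-110)&(q[:,0]<0)&(abs(q[:,1])<50)&(P[:,2]>46)&(P[:,2]<57)
    rr=cv2.minAreaRect(q[s].astype(np.float32)); print(n,'grip',s.sum(),pc(q[s,0]),pc(q[s,1]),P[s,2].mean().round(1),rr)
    s=(q[:,0]>-110)&(q[:,0]<20)&(abs(q[:,1])<65)&(P[:,2]>9)&(P[:,2]<14)
    print('  plate',s.sum(),pc(q[s,0]),pc(q[s,1]),P[s,2].mean().round(1))
    s=(abs(q[:,0])<90)&(abs(q[:,1])<75)&(P[:,2]>3.5)&(P[:,2]<8); print('  base',pc(q[s,0]),pc(q[s,1]))
    o,R=fr((569.8,160.9),5.7); q=(P[:,:2]-o)@R.T
    for xs in((-30,-5),(-5,36)):
        s=(q[:,0]>xs[0])&(q[:,0]<xs[1])&(abs(q[:,1])<90)&(P[:,2]>8 if xs[0]<-10 else P[:,2]>15)&(P[:,2]<22)
        print('  lip',xs,s.sum(),pc(q[s,0]),pc(q[s,1]),P[s,2].mean().round(1))
    s=(q[:,0]>36)&(q[:,0]<130)&(abs(q[:,1])<66)&(P[:,2]>46)&(P[:,2]<54); print('  blk',pc(q[s,0]),pc(q[s,1]))
    # obstacles >25mm
    s=(P[:,2]>20)&(P[:,2]<130)&(P[:,0]>300)&(P[:,0]<800)&(abs(P[:,1])<450)
    g=np.zeros((500,900),np.uint8); g[(P[s,0]-300).astype(int),(P[s,1]+450).astype(int)]=255
    g=cv2.dilate(g,np.ones((7,7))); k,_,st,c=cv2.connectedComponentsWithStats(g)
    print('  obst',[(int(t[1]+300),int(t[0]-450),int(t[3]),int(t[2])) for t in st[1:] if t[4]>300])
print(r.read_t(), r.read_tool_rot().round(2).tolist())
```

```text
top grip 83 [-61.9 -61.  -55.9 -50.3 -49.2] [-21.3 -20.   -2.3  15.6  17. ] 49.6 ((-55.23289489746094, -2.4777584075927734), (11.883795738220215, 39.98207092285156), 4.31594181060791)
  plate 592 [-64.5 -61.1 -17.5  16.3  19.1] [-35.9 -32.8   1.2  31.1  34.5] 11.1
  base [-81.9 -70.2 -20.4  36.3  46.9] [-58.8 -55.8   4.6  55.7  66.5]
  lip (-30, -5) 36 [-19.4 -18.5 -12.   -6.3  -5.7] [-62.1 -60.7  -0.9  58.   59.8] 12.4
  lip (-5, 36) 662 [-0.7  0.8 17.7 34.2 35.6] [-62.8 -57.3   1.1  57.3  62. ] 17.8
  blk [ 40.9  43.9  79.5 119.6 123.4] [-62.6 -57.9  -3.9  56.7  61.8]
  obst [(399, -221, 20, 46), (405, -450, 124, 105), (457, 368, 54, 51), (502, -77, 47, 26), (511, -203, 22, 47), (561, 98, 144, 140), (569, 121, 35, 38), (573, 96, 24, 26), (598, -253, 51, 123), (608, 384, 61, 59), (710, 8, 49, 26), (718, -230, 44, 31), (727, -450, 73, 51), (747, 438, 53, 12)]
scene grip 88 [-59.9 -59.5 -52.9 -48.1 -46.3] [-20.1 -19.3  -1.8  15.2  17.3] 50.9 ((-54.07464599609375, -1.510141372680664), (13.745131492614746, 38.311214447021484), 4.144698619842529)
  plate 443 [-65.1 -59.2 -32.9  -4.5   0.4] [-51.1 -34.9   7.2  33.5  45.8] 11.5
  base [-75.5 -70.3 -12.4  72.5  86.8] [-71.2 -55.   17.5  58.8  71.6]
  lip (-30, -5) 36 [-19.6 -17.7 -11.9  -5.8  -5.4] [-62.  -60.5 -51.9  59.7  61.6] 13.1
  lip (-5, 36) 512 [ 0.2  2.2 14.8 28.  31.2] [-62.5 -59.1  -1.6  56.8  62.5] 18.9
  blk [ 43.5  46.8  85.5 124.  126.4] [-62.2 -58.4  -5.   56.7  62.2]
  obst [(400, -221, 23, 47), (407, -450, 126, 106), (464, 369, 51, 53), (504, -77, 48, 26), (512, -201, 24, 46), (563, 98, 142, 143), (599, -253, 51, 125), (614, 384, 61, 62), (711, 8, 49, 27), (719, -229, 47, 30), (728, -450, 72, 51), (749, 438, 51, 12)]
0.1 [[0.43, 0.9, -0.0], [0.9, -0.43, -0.0], [-0.0, -0.0, -1.0]]
```

```bash
cat >> h.py <<'E'
def rot(deg):
    a=np.radians(deg); c,s=np.cos(a),np.sin(a)
    return np.array([[c,s,0],[s,-c,0],[0,0,-1.]])
def best(p,deg):  # half-turn choice with smaller last-joint angle
    c=[(abs(q[5]),d) for d in (deg,deg+180) for q in [r.ik(p,rot(d))] if q is not None]
    return min(c)[1]
E
python3 - <<'E'
from h import *
d=best([624.4,-191.3,190],-8.2); d2=best([522.6,-178.9,150],-4); d3=best([411,145,100],5.7); print(d,d2,d3,r.ik([411,145,100],rot(d3)).round(2))
r.close(30)
r.move_to([624.4,-191.3,190],rot(d)); print(r.read_t(),r.read_force().round(1))
r.move_linear([624.4,-191.3,148],v=100)
f0=r.read_force()
hit=r.move_linear([624.4,-191.3,125],v=15,until_force=16)
r.wait(.3); print(hit,r.read_tool_pos().round(1),(r.read_force()-f0).round(1),r.read_t())
im,*_=snap('scene'); cv2.imwrite('pics/press.png',cv2.resize(im[190:340,170:330],(640,600))[...,::-1])
r.move_linear([624.4,-191.3,190],v=60); print(r.read_force().round(1),r.read_t())
E
```

```text
-8.2 -4 5.7 [ 0.22 -0.23  2.07 -0.    1.31  0.12]
3.75 [-0.6 -1.1  0.5]
False [ 624.4 -191.3  125. ] [-0.3  0.2 -0.4] 6.3
[ 0.7  0.5 -0.4] 7.5833
```

View pics/press.png

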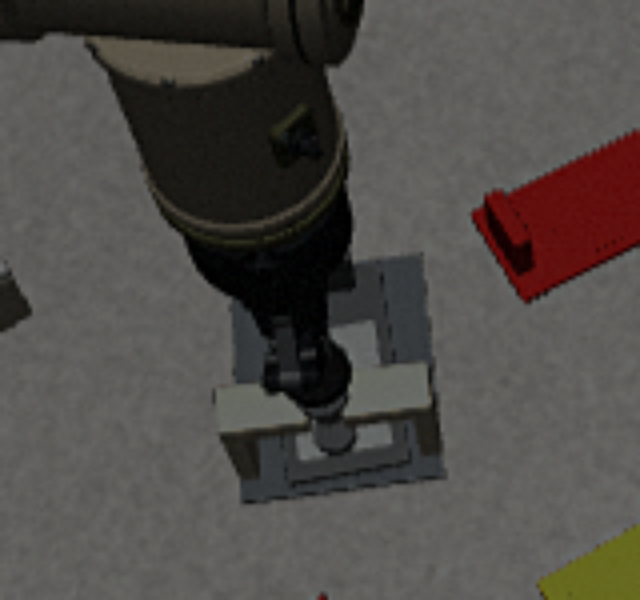

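Run:
```python
from h import *
print(r.read_width(),r.read_tool_pos().round(1),r.read_tool_rot().round(3).tolist())
z=np.load('scene.npz');K,E=z['K'],z['E']
for p in ([624.4,-191.3,100],[624.4,-191.3,117],[624.4,-191.3,130]):
    c=E[:3,:3]@p+E[:3,3]; q=K@c; q=q[:2]/q[2]; print(p,q.round(1),((q-[170,190])*4).round())
P=cloud(z['d'],K,E)
for v,u in ((367,290),(375,335),(380,280),(350,320),(385,320)): print(v,u,P[190+v//4,170+u//4].round(0))
```

```text
0.0009304924558478455 [ 624.1 -191.2  189.3] [[0.99, -0.143, -0.001], [-0.143, -0.99, 0.0], [-0.001, -0.0, -1.0]]
[624.4, -191.3, 100] [248.8 284.8] [315. 379.]
[624.4, -191.3, 117] [247.7 281.5] [311. 366.]
[624.4, -191.3, 130] [246.8 278.8] [307. 355.]
367 290 [ 675. -197.  228.]
375 335 [ 632. -181.  119.]
380 280 [ 682. -202.  228.]
350 320 [ 655. -182.  196.]
385 320 [ 636. -189.  117.]
```

Run:
```python
from h import *
r.move_linear([624.4,-191.3,130],v=100)
for z in (127,124,121,118):
    hit=r.move_linear([624.4,-191.3,z],v=20,until_force=25); print(z,hit,r.read_tool_pos().round(1),r.read_force().round(1),r.read_tau().round(1)[:3])
    if hit or abs(r.read_force()[2])>3: break
ims=[]
for n,(a,b,c,d) in (('top',(360,180,440,240)),('scene',(210,230,290,290))):
    im,dd,K,E=snap(n); ims.append(cv2.resize(im[b:d,a:c],(800,600))); P=cloud(dd,K,E)
    s=(abs(P[...,0]-624)<45)&(abs(P[...,1]+191)<45)&(P[...,2]>84)&(dd>0); print(n,np.histogram(P[s][:,2],np.arange(84,260,6))[0].tolist())
cv2.imwrite('pics/p2.png',cv2.resize(np.hstack(ims),(800,300))[...,::-1]); print(r.read_t())
```

```text
127 False [ 624.6 -191.4  127.4] [-0.4 -0.1  0.1] [ -0.  -65.4 -48.5]
124 False [ 624.2 -191.2  123.7] [-1.2 -0.7 -0.1] [ -0.  -65.5 -48.3]
121 False [ 624.2 -191.2  120.7] [ 0.6  0.1 -0.7] [ -0.  -65.5 -48.2]
118 False [ 624.2 -191.2  117.7] [-0.  -0.3 -0.2] [ -0.  -65.5 -48.1]
top [5, 0, 0, 2, 19, 42, 0, 1, 4, 4, 1, 4, 1, 1, 1, 7, 15, 10, 12, 10, 2, 13, 5, 2, 13, 21, 18, 11, 14]
scene [34, 0, 0, 2, 19, 71, 3, 0, 2, 3, 3, 1, 0, 1, 5, 6, 21, 7, 15, 6, 5, 23, 12, 9, 31, 31, 27, 19, 19]
9.6333
```

View pics/p2.png

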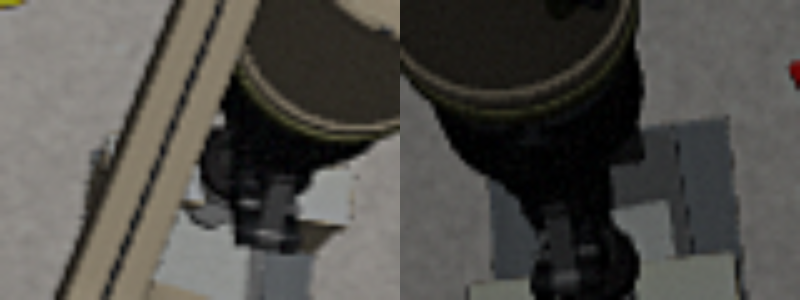

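Run:
```python
from h import *
for n in('top','scene'):
    z=np.load(n+'.npz'); P=cloud(z['d'],z['K'],z['E']); 
    s=(abs(P[...,0]-600)<90)&(abs(P[...,1]+191)<70)&(z['d']>0)
    for lo in range(84,190,8):
        m=s&(P[...,2]>=lo)&(P[...,2]<lo+8); q=P[m]
        if len(q)>2: v,u=np.where(m); print(n,lo,len(q),'x',q[:,0].min().round(),q[:,0].max().round(),'y',q[:,1].min().round(),q[:,1].max().round(),'px',u.mean().round(),v.mean().round())
    K,E=z['K'],z['E']
    for p in ([624,-191,93],[624,-191,118],[624,-191,170]):
        c=K@(E[:3,:3]@p+E[:3,3]); print(p,(c[:2]/c[2]).round(1))
```

```text
top 84 5 x 610.0 622.0 y -236.0 -180.0 px 407.0 218.0
top 108 40 x 607.0 639.0 y -185.0 -173.0 px 403.0 213.0
top 116 21 x 608.0 636.0 y -184.0 -175.0 px 403.0 211.0
top 132 6 x 615.0 628.0 y -183.0 -180.0 px 405.0 210.0
top 140 3 x 618.0 625.0 y -182.0 -179.0 px 405.0 210.0
top 148 4 x 611.0 627.0 y -183.0 -180.0 px 406.0 210.0
top 172 8 x 598.0 611.0 y -182.0 -175.0 px 408.0 213.0
top 180 17 x 588.0 611.0 y -185.0 -174.0 px 408.0 215.0
top 188 16 x 580.0 615.0 y -179.0 -172.0 px 407.0 215.0
[624, -191, 93] [406.1 213.8]
[624, -191, 118] [408.1 211.2]
[624, -191, 170] [412.5 205.4]
scene 84 36 x 612.0 638.0 y -244.0 -149.0 px 250.0 291.0
scene 108 43 x 617.0 643.0 y -207.0 -172.0 px 252.0 286.0
scene 116 50 x 613.0 645.0 y -202.0 -173.0 px 253.0 283.0
scene 140 6 x 622.0 632.0 y -182.0 -178.0 px 252.0 276.0
scene 172 9 x 633.0 653.0 y -187.0 -179.0 px 250.0 274.0
scene 180 26 x 639.0 663.0 y -204.0 -180.0 px 248.0 277.0
scene 188 12 x 638.0 655.0 y -205.0 -175.0 px 248.0 274.0
[624, -191, 93] [249.3 286. ]
[624, -191, 118] [247.7 281.1]
[624, -191, 170] [244.2 270.2]
```

Run:
```python
from h import *
f0=r.read_force()
for z in range(115,88,-3):
    hit=r.move_linear([624.4,-191.3,z],v=20,until_force=12); f=(r.read_force()-f0).round(1); print(z,hit,r.read_tool_pos().round(1),f,r.read_tau().round(1)[:3])
    if hit or abs(f[2])>2: break
for n in('top','scene'):
    _,d,K,E=snap(n);P=cloud(d,K,E)
    s=(abs(P[...,0]-624)<22)&(abs(P[...,1]+191)<25)&(P[...,2]>84)&(d>0); print(n,np.histogram(P[s][:,2],np.arange(84,180,4))[0].tolist())
print(r.read_t(),r.read_width())
```

```text
115 False [ 624.2 -191.2  114.7] [0.1 0.5 0.7] [ -0.  -65.6 -48.1]
112 False [ 624.2 -191.2  111.7] [0.4 0.  0.3] [ -0.  -65.6 -48. ]
109 False [ 624.3 -191.2  108.8] [1.4 0.5 1. ] [ -0.  -65.7 -47.9]
106 False [ 624.8 -191.5  106.5] [0.1 0.8 2.6] [ -0.  -63.4 -45.8]
top [4, 1, 0, 0, 0, 1, 10, 26, 10, 2, 5, 3, 2, 2, 2, 1, 1, 0, 0, 3, 3, 3, 3]
scene [24, 2, 0, 0, 0, 2, 12, 22, 26, 5, 1, 1, 1, 1, 4, 1, 0, 0, 0, 3, 3, 8, 4]
10.9333 -0.0006757632451497267
```

Run:
```python
from h import *
f0=r.read_force()
for z in range(104,84,-2):
    hit=r.move_linear([624.4,-191.3,z],v=15,until_force=14); f=r.read_force().round(1); print(z,hit,r.read_tool_pos().round(1),f)
    if hit: break
for n in('top','scene'):
    im,d,K,E=snap(n);P=cloud(d,K,E)
    s=(abs(P[...,0]-624)<22)&(abs(P[...,1]+191)<25)&(P[...,2]>84)&(d>0); print(n,np.histogram(P[s][:,2],np.arange(84,180,4))[0].tolist())
cv2.imwrite('pics/p3.png',cv2.resize(im[230:320,200:300],(660,600),interpolation=cv2.INTER_CUBIC)[...,::-1])
print(r.read_t())
```

```text
104 False [ 624.7 -191.4  104.2] [ 1.7 -0.7  4.2]
102 False [ 624.7 -191.4  102.2] [1.7 0.  4.2]
100 False [ 624.6 -191.4  100.2] [ 1.5 -1.1  4.7]
98 False [ 624.7 -191.4   98.4] [ 1.3 -0.8  5.4]
96 False [ 624.7 -191.4   96.5] [ 1.8 -0.4  7.3]
94 False [ 624.7 -191.4   95.2] [-0.7  0.2 10.8]
92 True [ 624.9 -191.5   95.4] [-3.2 -0.1  6.6]
top [0, 0, 2, 7, 28, 12, 3, 4, 1, 4, 1, 2, 1, 0, 0, 0, 0, 3, 6, 3, 1, 2, 1]
scene [3, 0, 2, 3, 16, 33, 2, 1, 0, 0, 4, 1, 0, 0, 0, 0, 6, 2, 7, 5, 3, 0, 5]
12.9417
```

View pics/p3.png

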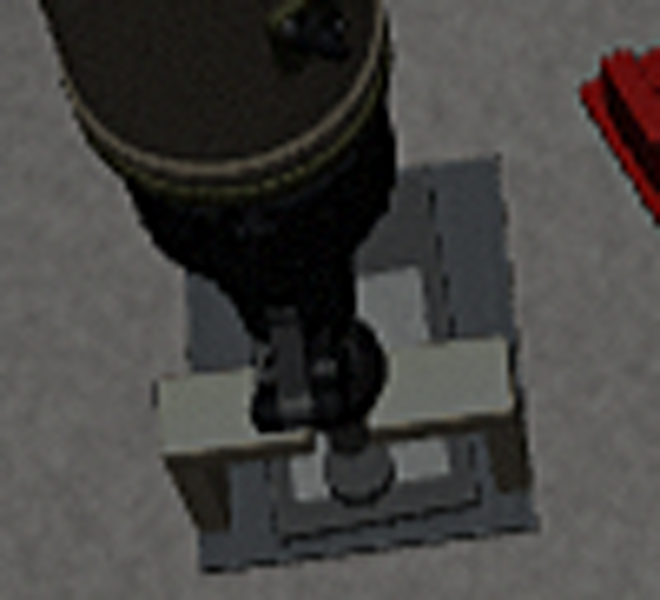

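The force profile shows contact at TCP z≈107 and the stop at z≈95. That is a 12 mm stroke, with the spring running 3→7 N and then rigid. The picture shows the foot down on the label. The shut fingertips are therefore about 10 mm ahead of the TCP, not 25, and I'll use the measured value. Next I'll release the plunger and grasp the grip.

Run:
```python
from h import *
r.move_linear([624.4,-191.3,170],v=80)
r.open_gripper()
R=rot(-4); g=[522.6,-178.9]
r.move_to([*g,130],R)
for n in('top','scene'):
    _,d,K,E=snap(n);P=cloud(d,K,E)
    s=(abs(P[...,0]-624)<22)&(abs(P[...,1]+191)<22)&(P[...,2]>84)&(P[...,2]<130)&(d>0); print(n,'knob z',np.histogram(P[s][:,2],np.arange(84,132,4))[0].tolist())
f0=r.read_force(); hit=r.move_linear([*g,24],v=60,until_force=8); print('down',hit,r.read_tool_pos().round(1),(r.read_force()-f0).round(1))
r.close(60); print('w',r.read_width(),r.read_width()*85,r.read_force().round(1),r.read_tool_pos().round(1),r.read_t())
im,d,K,E=snap('scene'); cv2.imwrite('pics/g.png',cv2.resize(im[210:320,190:320],(708,600),interpolation=cv2.INTER_CUBIC)[...,::-1])
```

```text
top knob z [1, 0, 0, 0, 0, 0, 0, 0, 0, 0, 0]
scene knob z [22, 7, 1, 0, 0, 1, 12, 70, 158, 12, 0]
down False [ 522.9 -179.    24.4] [-0.9  0.6 -0.3]
w 0.11950659603884263 10.158060663301624 [-0.9 -0.5  1.3] [ 522.8 -179.    24.2] 18.0083
```

View pics/g.png

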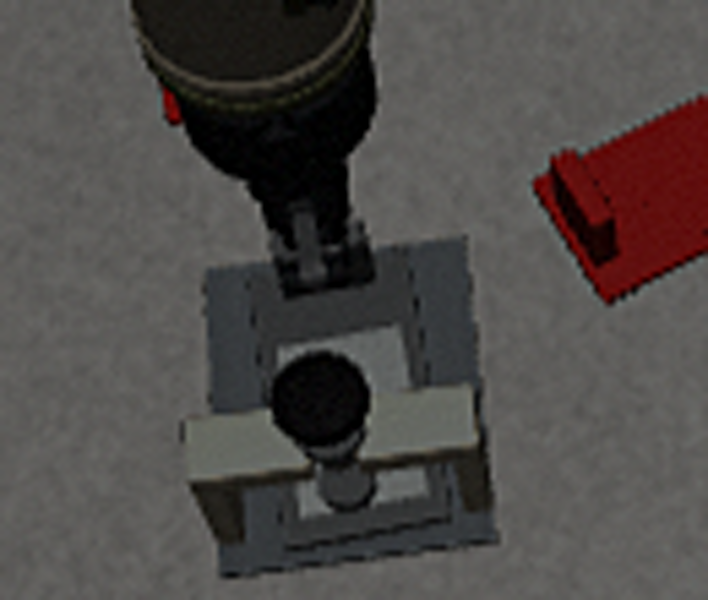

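The knob is back up, and the grip is held at a width of about 10 mm between the pads. Next I'll draw the holder out, carry it over and lower it in front of the lip.

Run:
```python
from h import *
a=np.radians(-4); p=np.array([522.8,-179.0,24.2]); u=np.array([np.cos(a),np.sin(a),0])
r.move_linear(p-56*u,v=60); print('pull',r.read_force().round(1),r.read_width())
q=p-56*u; q[2]=110; r.move_linear(q,v=100)
g=[410.8,145.1]; r.move_to([*g,80],rot(5.7))
r.move_linear([*g,28],v=80); r.wait(.2); f0=r.read_force()
hit=r.move_linear([*g,15],v=12,until_force=4); print('lay',hit,r.read_tool_pos().round(1),(r.read_force()-f0).round(1),r.read_width(),r.read_t())
ims=[]
for n,(x,y,w) in (('top',(205,190,120)),('scene',(300,150,140))):
    im,d,K,E=snap(n); ims.append(cv2.resize(im[y:y+w,x:x+w],(400,400),interpolation=cv2.INTER_CUBIC)); P=cloud(d,K,E)
    an=np.radians(5.7); R=np.array([[np.cos(an),np.sin(an)],[-np.sin(an),np.cos(an)]]); l=(P[...,:2]-[570,161])@R.T
    s=(l[...,0]>-135)&(l[...,0]<-22)&(abs(l[...,1])<60)&(P[...,2]>3.2)&(P[...,2]<14)&(d>0)
    L=l[s]; print(n,s.sum(),np.percentile(L[:,0],[1,99]).round(1),np.percentile(L[:,1],[1,5,50,95,99]).round(1),'z',np.percentile(P[s][:,2],[5,50,95]).round(1))
    for lo in range(-130,-30,20):
        m=L[(L[:,0]>=lo)&(L[:,0]<lo+20)]; 
        if len(m)>5: print('  ',lo,len(m),np.percentile(m[:,1],[3,97]).round(1))
cv2.imwrite('pics/lay.png',np.hstack(ims)[...,::-1])
```

```text
pull [-0.9  0.3  0.1] 0.12392503106250902
lay True [410.7 145.1  19.1] [0.8 0.  5.5] 0.1266923628191709 23.1333
top 247 [-130.1  -27.1] [-52.3 -41.2 -28.   30.4  55. ] z [3.4 5.6 9. ]
   -130 21 [-51.5 -29.6]
   -110 34 [-49.5 -26.4]
   -90 38 [-36.1 -22.7]
   -70 73 [-39.2  32.8]
   -50 71 [-41.   32.8]
scene 974 [-133.5  -28.9] [-55.7 -37.2  -1.8  33.9  50.2] z [ 3.7  6.8 10.5]
   -130 183 [-45.5  34.9]
   -110 193 [-43.9  34.4]
   -90 195 [-46.7  36.2]
   -70 214 [-38.5  39.8]
   -50 126 [-42.6  44.5]
```

View pics/lay.png

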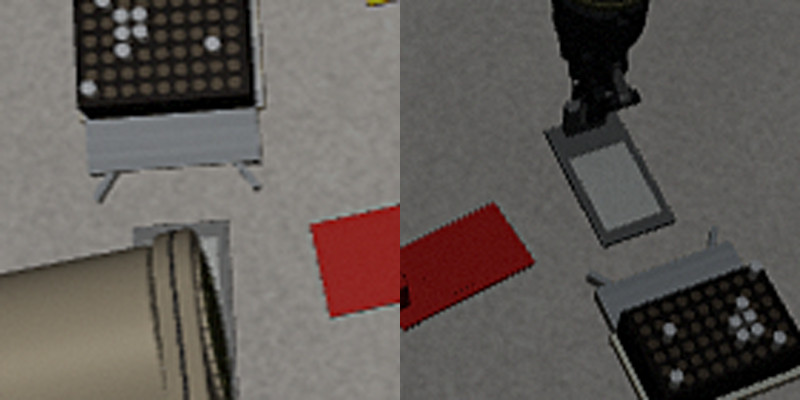

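The holder lies flat, centred and parallel to the lip. In the left view its nose is at about (182,226) and the lip edge at (176,169). In the right view the path between the wings is clear. Next I'll push it in.

Run:
```python
from h import *
a=np.radians(5.7); u=np.array([np.cos(a),np.sin(a),0]); p=np.array([410.8,145.1,19.4])
r.move_linear(p,v=20); r.wait(.2); f0=r.read_force(); print(f0.round(1))
h=r.move_linear(p+54*u,v=40,until_force=8); print('in',h,((r.read_tool_pos()-p)@u).round(1),(r.read_force()-f0).round(1),r.read_width())
if not h:
  for s in range(57,82,2):
    h=r.move_linear(p+s*u,v=12,until_force=12); t=r.read_tool_pos(); f=r.read_force()-f0
    print(s,h,((t-p)@u).round(1),t.round(1)[2],'F',(-(f@u)).round(1),f.round(1))
    if h or -(f@u)>17: break
print(r.read_width(),r.read_t())
```

```text
[ 0.2  0.2 -0.7]
in False 53.8 [-0.3  0.1  0.8] 0.12169032313548792
57 False 57.1 19.4 F 0.3 [-0.3  0.1  1.1]
59 False 59.1 19.4 F 0.8 [-0.8  0.4  0.9]
61 False 60.6 19.2 F 2.9 [-2.9 -0.4  0.4]
63 False 62.3 19.2 F 5.0 [-4.9 -1.2  2.5]
65 False 64.2 19.2 F 5.8 [-5.7 -1.4  4.5]
67 False 65.9 19.2 F 7.6 [-7.5 -1.2  5.1]
69 False 67.6 19.1 F 9.4 [-9.3 -1.6  7.1]
71 False 69.4 19.2 F 10.7 [-10.6  -1.8   8.4]
73 False 70.8 19.1 F 13.5 [-13.2  -3.   12. ]
75 True 70.3 19.1 F 4.0 [-3.9 -1.2  9.2]
0.12088557400733714 28.325
```

Run:
```python
from h import *
a=np.radians(5.7); u=np.array([np.cos(a),np.sin(a),0]); p=np.array([410.8,145.1,19.4]); 
def rep(s):
    t=r.read_tool_pos(); f=r.read_force(); print(s,((t-p)@u).round(2),t[2].round(1),'F',(-(f@u)).round(1),f.round(1),r.read_width().__round__(3),r.read_t())
rep('now')
for s in (72,73.5,75): r.move_linear(p+s*u,v=12); r.wait(.3); rep(s)
ims=[]
for n,(x,y,w) in (('top',(205,160,120)),('scene',(310,170,140))):
    im,d,K,E=snap(n); ims.append(cv2.resize(im[y:y+w,x:x+w],(400,400),interpolation=cv2.INTER_CUBIC))
cv2.imwrite('pics/home.png',np.hstack(ims)[...,::-1])
```

```text
now 70.25 19.1 F 3.8 [-3.7 -1.   8.5] 0.121 28.325
72 70.56 19.2 F 10.4 [-10.1  -2.9   7.5] 0.12 29.0333
73.5 70.61 19.1 F 19.2 [-19.   -3.5  15.8] 0.122 29.6083
75 70.64 19.1 F 26.0 [-25.6  -5.2  23.3] 0.126 30.1833
```

View pics/home.png

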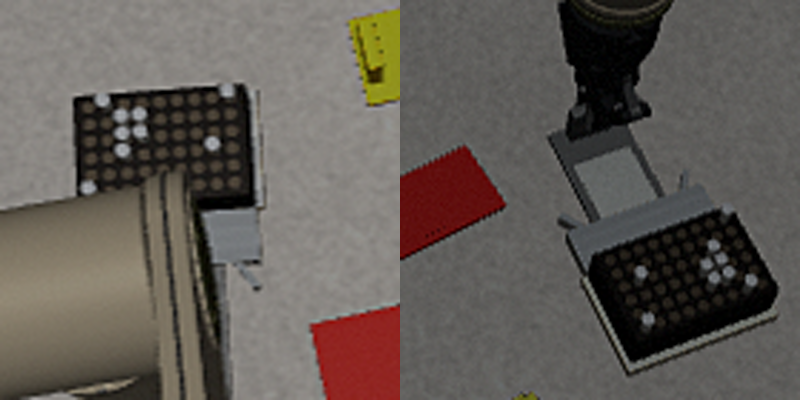

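Run:
```python
from h import *
a=np.radians(5.7); u=np.array([np.cos(a),np.sin(a),0]); p=np.array([410.8,145.1,19.4])
r.move_linear(p+74*u,v=12); r.wait(.4); t=r.read_tool_pos(); f=r.read_force()
print(((t-p)@u).round(2),f.round(1),r.read_width(),r.read_t())
if -(f@u)>11: r.job_done(); print('done')
```

```text
70.63 [-20.4  -4.5  18.4] 0.12431027603117203 30.9333
the job is handed in; nothing more can be done
done
```

The label is dated, and the holder is pressed home behind the lip with the gripper still holding it. I handed the job in at 30.9 s, and no verdict was reported.

- **Stamping:** The plunger went down its full 12 mm. The force rose from about 3 to 7 N, then hit a rigid stop at 10.8 N. The knob was back at about 117 mm afterwards.
- **Moving the holder:** I gripped the grey holder and drew it out 56 mm. I then laid it flat in front of the block, centred and parallel to the lip.
- **Pushing home:** The bar was first touched at about 60.5 mm of travel, and the holder stopped rigidly at 70.6 mm. That agrees with the 10 mm bar stroke. I then raised the push from 10 to 26 N and it moved less than 0.1 mm.
- **At hand-in:** I eased the push to about 21 N (the spring needs 8.5 N), with the grip still steady. There was also about 18 N of upward force on the tool at that point.

**Checks that disagreed:**
- **Fingertips:** They touched the knob with the TCP at about 107 mm, so shut they are about 10 mm ahead of the TCP, not the stated 25. My first press therefore missed the knob without touching anything, and I used the measured value from then on.
- **Push force:** It read only 4 N just after the first force-triggered stop. I pushed again without that trigger to make sure the holder was home.

I never moved the bottle, jar or tip box, but I did not measure their positions again at the end.

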